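# Pack the piled rim locks with their keeps

### The arm

A 6-joint arm with a two-finger parallel gripper is mounted at the origin on the work surface. World frame = base frame: x ahead of the robot, y to its left, z up, the work surface at z = 0. Lengths are in m, angles in rad, forces in N, time in s.
With the tool pointing down it reaches from about 0.375 to 0.975 m from the base axis. Payload 3.8 kg.
Tool frame: the origin (TCP) lies midway between the tips of the shut fingers; the grasp point (between the pads) lies 19 mm behind it; y points along the fingers, z is the direction in which the jaws open and shut, and the axes are right-handed (so a half turn about y gives the same grasp; the last joint's range is limited). The gripper opens to 88 mm and grips with 3 to 60 N. Pads are 18 mm wide; open, the fingers measure 123 mm over their backs; the gripper's body (75 mm by 187 mm) begins 45 mm behind the grasp point.
Start: joints at [1.282, 0.264, 1.604, -0, 1.274, -0.037], TCP at [0.168, 0.654, 0.239] pointing down, gripper open.
Joint ranges: [-2.63, 2.63], [-0.94, 2.18], [0.31, 2.57], [-1.31, 4.45], [0, 2.66], [-2.55, 2.55]. Speed limits (rad/s): [2.57, 2.57, 3.14, 3.14, 3.14, 3.14].

### API

Orientations are given as a unit quaternion [x, y, z, w].
In Python, from cell import monitor, get_image, get_calibration, workorder gives the robot as it stands.
- The arm moves only by the tool apply_moves, never from a script. Its argument "deltas" is a list of rows, each an object with "translation": the shift along the tool's x, y, z as a fraction of full scale, a list of three; "twist": the turn about the tool's y as a fraction of full scale. In form: [{"translation": [dx, dy, dz], "twist": twist}, ...]. A call has 1 to 10 rows; each row is the pose to reach, as a shift and turn from the pose measured when the call began, along the tool's axes at that moment, turning the shorter way round; what a row does not reach only later rows make up. Full scale, the value 1, is 0.2 m for a shift and pi rad for a turn. A row lasts 1/8 s, in which the tool goes at most 62.5 mm and 10.7 degrees, less where a joint would pass 70% of its speed; a pose out of reach is approached as far as the arm can. A call with a number of a shift or a turn outside -1 to 1 is refused whole. A call with a gripper value outside its range is refused whole. "hand" is the finger opening in mm, from 0 to 88.1, set as the call begins (left out, the last holds). The fingers move at their own pace and stop on an object; "squeeze" is the grip in N (left out, the last holds). Time passes only in rows, so rows that repeat a pose let the fingers close. It gives the time, the measured TCP pose, the force and the opening at its end, in the units of the state.
- monitor.state(): the state, without advancing time (a new reading comes with each control period).
- get_image(name): name is "scene" or "top" or "wrist"; returns (picture, depth): 384x512x3 uint8, red, green, blue; 384x512 float32, m along the optical axis (not along the pixel's ray), 0 where there is no reading.
- get_calibration(name): a dict with "fx", "fy", "cx", "cy" (pixels), "rvec" (rotation vector, rad) and "tvec" (3), from world to camera coordinates, as OpenCV has them; the wrist camera has in their place "T_tool_cam" (4x4, takes a point from camera to tool coordinates, whose origin is the TCP and whose axes are the tool frame's). Camera axes: x right, y down, z forward; pixel columns grow to the right and rows downward; lengths in m; the calibration is good to about 2 mm. The wrist camera is an equidistant fisheye: a pixel r from the principal point sees the ray r / f radians off the axis. A picture is of the moment at which its call begins: read the wrist's pose just before it. get_calibration takes no time and is no camera call.
- workorder.finish_job(): hands the job in, once; it reports no verdict.
The state is a dict: "clock": time; "joint_positions": joint angles; "joint_vel": joint speeds; "joint_torque": joint torques, N m; "ee_pos": TCP position; "eef_rot": TCP orientation; "contact_force": force on the tool from outside, world axes, zero at the start; "torque": the same for the moment, N m; "opening": opening from 0.0 (shut) to 1.0 (fully open).
Only numpy, scipy, OpenCV 4.12 (cv2) and the standard library are available. Lean on these libraries where they do the work, as an engineer would, in place of code of your own. Each camera call takes 0.05 s, during which the arm holds its last target. There are 200 camera calls.

### The job

Four rim locks lie in a crosswise pile on the felt pad: take the pile apart from the top and lay each lock in the empty long bay of the tray whose keep has the same finish (black, brass, bright steel or dark red), flat on the floor of the bay and lengthwise with it, either way round. Set each one down gently; do not drop or tip over any lock, and leave the oil can and the screw tin standing where they are.

Things in the scene. Friction and masses are not known exactly. Their poses are not given: they have to be found in the camera images.
- lock_black: black-enamelled rim lock: a flat box case 96 (x) x 50 (y) x 22 mm thick (z), 0.35 kg, flat top with keyhole; a steel bolt sticks 12 mm out of its +x end. Origin: centre of the case's underside. Starts in the upper layer of the crosswise pile: two side by side (30 mm gap) across both lower ones, underside 26 mm above the bench.
- lock_brass: brass rim lock: a flat box case 96 (x) x 50 (y) x 22 mm thick (z), 0.35 kg, flat top with keyhole; a steel bolt sticks 12 mm out of its +x end. Origin: centre of the case's underside. Starts in the upper layer of the crosswise pile: two side by side (30 mm gap) across both lower ones, underside 26 mm above the bench.
- lock_steel: bright silvery steel rim lock: a flat box case 96 (x) x 50 (y) x 22 mm thick (z), 0.35 kg, flat top with keyhole; a steel bolt sticks 12 mm out of its +x end. Origin: centre of the case's underside. Starts in the lower layer of the pile: two side by side (30 mm gap) on a 4 mm felt pad, bridged by both upper ones.
- lock_red: dark red enamelled rim lock: a flat box case 96 (x) x 50 (y) x 22 mm thick (z), 0.35 kg, flat top with keyhole; a steel bolt sticks 12 mm out of its +x end. Origin: centre of the case's underside. Starts in the lower layer of the pile: two side by side (30 mm gap) on a 4 mm felt pad, bridged by both upper ones.
- tray_black: fixed low wooden kit tray, blue lining, with black-enamelled keep (26 x 50 mm box, top 26 mm up) and key in its small far bay. Walls 5 mm thick, 12 mm high. Empty long bay for the lock: 140 (x) x 100 mm (y) inside, floor 4 mm up. Origin: centre of the long bay at bench level; x runs along the bay to the keep (at x = 86 to 112 mm). Whole tray: x -75 to 125, y -55 to 55 mm
- tray_brass: fixed low wooden kit tray, blue lining, with brass keep (26 x 50 mm box, top 26 mm up) and key in its small far bay. Walls 5 mm thick, 12 mm high. Empty long bay for the lock: 140 (x) x 100 mm (y) inside, floor 4 mm up. Origin: centre of the long bay at bench level; x runs along the bay to the keep (at x = 86 to 112 mm). Whole tray: x -75 to 125, y -55 to 55 mm
- tray_steel: fixed low wooden kit tray, blue lining, with bright silvery steel keep (26 x 50 mm box, top 26 mm up) and key in its small far bay. Walls 5 mm thick, 12 mm high. Empty long bay for the lock: 140 (x) x 100 mm (y) inside, floor 4 mm up. Origin: centre of the long bay at bench level; x runs along the bay to the keep (at x = 86 to 112 mm). Whole tray: x -75 to 125, y -55 to 55 mm
- tray_red: fixed low wooden kit tray, blue lining, with dark red enamelled keep (26 x 50 mm box, top 26 mm up) and key in its small far bay. Walls 5 mm thick, 12 mm high. Empty long bay for the lock: 140 (x) x 100 mm (y) inside, floor 4 mm up. Origin: centre of the long bay at bench level; x runs along the bay to the keep (at x = 86 to 112 mm). Whole tray: x -75 to 125, y -55 to 55 mm
- oil_can: green oil can with brass spout, loose, base 68 mm wide, 125 mm high, standing beyond the trays; origin at the centre of its base; not to be disturbed
- screw_tin: open aluminium tin of screws, loose, 62 mm wide, 40 mm high, standing on the bench just beyond the pile, at least 30 mm clear of it; origin at the centre of its base; not to be disturbed
Things that resemble listed ones, but are neither listed nor needed, are in the scene too. What is meant by the lock_brass is not green or turquoise, and is the larger of those in its own colour.

How it is judged:
At the end, for the whole second after the job is handed in: Each lock lies inside the long bay of the tray whose keep has its finish: its case centre within 23 mm of the bay's centre along the bay and 26 mm across it, underside no more than 4 mm above the bay's floor, tilted less than 3.4 degrees, lengthwise within 14 degrees (either way round), at rest (x of lock_black in the frame of tray_black between -0.023 and 0.023 m and y of lock_black in the frame of tray_black between -0.026 and 0.026 m and z of lock_black in the frame of tray_black below 0.008 m and angle between each of lock_black, lock_brass, lock_steel, lock_red's own z axis and vertical below 0.06 rad and angle between the x axis of lock_black and the x axis of tray_black, either way round below 0.25 rad and linear speed of each of lock_black, lock_brass, lock_steel, lock_red below 0.02 m/s and angular speed of each of lock_black, lock_brass, lock_steel, lock_red below 0.2 rad/s and x of lock_brass in the frame of tray_brass between -0.023 and 0.023 m and y of lock_brass in the frame of tray_brass between -0.026 and 0.026 m and z of lock_brass in the frame of tray_brass below 0.008 m and angle between the x axis of lock_brass and the x axis of tray_brass, either way round below 0.25 rad and x of lock_steel in the frame of tray_steel between -0.023 and 0.023 m and y of lock_steel in the frame of tray_steel between -0.026 and 0.026 m and z of lock_steel in the frame of tray_steel below 0.008 m and angle between the x axis of lock_steel and the x axis of tray_steel, either way round below 0.25 rad and x of lock_red in the frame of tray_red between -0.023 and 0.023 m and y of lock_red in the frame of tray_red between -0.026 and 0.026 m and z of lock_red in the frame of tray_red below 0.008 m and angle between the x axis of lock_red and the x axis of tray_red, either way round below 0.25 rad); the robot touches nothing.
It fails at once if a lower lock is moved more than 40 mm while an upper lock has not yet been lifted off the pile (distance of any of lock_red, lock_steel from where it was at the start of the episode above 0.04 m and distance of any of lock_black, lock_brass from where it was at the start of the episode below 0.03 m).
It fails at once if a lock is dropped or thrown: it moves faster than 0.8 m/s with no finger on it (a fall of over 30 mm) ((contact force between the fingers and lock_black below 0.1 N and linear speed of lock_black above 0.8 m/s) or (contact force between the fingers and lock_brass below 0.1 N and linear speed of lock_brass above 0.8 m/s) or (contact force between the fingers and lock_steel below 0.1 N and linear speed of lock_steel above 0.8 m/s) or (contact force between the fingers and lock_red below 0.1 N and linear speed of lock_red above 0.8 m/s)).
It fails at once if a lock is tipped over (more than 57 degrees) (angle between any of lock_black, lock_brass, lock_steel, lock_red's own z axis and vertical above 1 rad).
It fails at once if the oil can or the screw tin is moved more than 25 mm or knocked over (distance of any of oil_can, screw_tin from where it was at the start of the episode above 0.025 m or angle between any of oil_can, screw_tin's own z axis and vertical above 0.5 rad).
It also fails if it takes over 106 s, if anything falls off the work surface, if the arm or the gripper's body presses on something with over 40 N, if the wrist force passes 120 N, or if a joint passes its speed limit or range.

## Working session

There is one attempt and no reset: what is moved stays moved. The work goes in short steps, Python scripts to look and compute and a tool call to move; the robot and the scene stay as the last step left them, time stands still between calls to the robot, and variables do not carry over. Pictures are saved under pics/ and viewed, about 12 in all and at most 16, crops included, and the job is handed in when it is done.

Besides the shell and the picture viewer there is one more tool, called after "Call:" as name(argument=value, ...) on one line, values as JSON. apply_moves: Moves the arm, as the interface text tells. Shift numbers are shares of 0.2 m and turn numbers shares of pi rad, none past 1 either way. Its arguments: {"type":"object","properties":{"deltas":{"type":"array","items":{"type":"object","properties":{"translation":{"type":"array","items":{"type":"number","minimum":-1,"maximum":1}},"twist":{"type":"number","minimum":-1,"maximum":1}}}},"hand":{"type":"number"},"squeeze":{"type":"number"}},"required":["deltas"]}

```bash
ls; mkdir -p pics; python3 - <<'E'
from cell import monitor,get_image,get_calibration
import cv2,numpy as np
print(monitor.state())
for n in("top","scene"):
    im,d=get_image(n);np.savez(f"pics/{n}0.npz",im=im,d=d)
    cv2.imwrite(f"pics/{n}0.png",im[...,::-1])
    print(n,get_calibration(n))
print(get_calibration("wrist"))
E
```

```text
pics
{'clock': 0.0, 'joint_positions': array([ 1.28207697e+00,  2.64756499e-01,  1.60533964e+00, -1.65793751e-06,
        1.27370137e+00, -3.69208918e-02]), 'joint_vel': array([ 0.00034744,  0.00023313, -0.00130103,  0.00071967,  0.00062276,
        0.00027745]), 'joint_torque': array([ 8.22043148e-04, -5.02109563e+01, -3.56878424e+01,  7.27410824e-02,
        2.93324073e-02, -1.69146069e-04]), 'ee_pos': array([0.16799089, 0.65304139, 0.2374043 ]), 'eef_rot': array([ 0.70227905, -0.08891479,  0.08866317, -0.70074042]), 'contact_force': array([ 0.05170832, -0.42315695, -0.71497318]), 'torque': array([0.00355137, 0.02836183, 0.01485743]), 'opening': 0.9972240113844243}
top {'fx': 491.33454517253546, 'fy': 491.33454517253546, 'cx': 255.39911027256443, 'cy': 200.47887147114633, 'rvec': array([ 2.04483699, -2.1801626 ,  0.22315405]), 'tvec': array([-0.03420931,  0.55939851,  1.29169891])}
scene {'fx': 355.9034182498877, 'fy': 355.9034182498877, 'cx': 252.94280200220174, 'cy': 193.94670352942026, 'rvec': array([ 1.85580576,  1.53006454, -0.67268175]), 'tvec': array([-0.05039766, -0.34513522,  1.60232303])}
{'fx': 297.3186396354542, 'fy': 297.3186396354542, 'cx': 253.11273708126348, 'cy': 189.80919132871307, 'T_tool_cam': array([[ 1.25380066e-04,  9.65288551e-01,  2.61185753e-01,
        -6.67803786e-02],
       [ 3.79605718e-05, -2.61185759e-01,  9.65288557e-01,
        -1.46338011e-01],
       [ 9.99999991e-01, -1.11113182e-04, -6.93903930e-05,
         2.55108520e-04],
       [ 0.00000000e+00,  0.00000000e+00,  0.00000000e+00,
         1.00000000e+00]])}
```

View pics/top0.png

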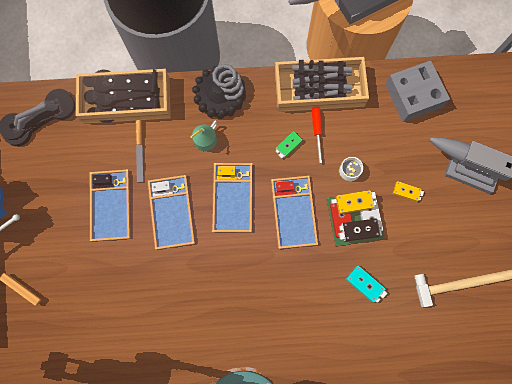

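View pics/scene0.png

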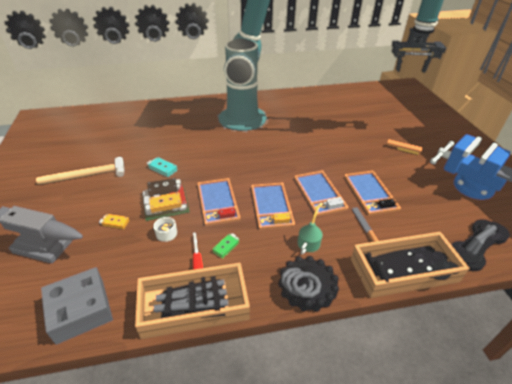

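The top view shows the pile at about (357,217), with brass at (355,202) and black at (358,230) on the upper layer and red (left) and steel (right) below. The trays have keeps black (103,181), steel (162,187), brass (227,172) and red (285,187). The oil can is at (205,137) and the tin at (351,168).

What could be mistaken for lock_brass: pile brass (355,202), a small yellow lock (408,191), green (289,145) and cyan (367,284). I choose (355,202), the larger yellow one.

```bash
cat > h.py <<'E'
import numpy as np,cv2
from cell import monitor,get_image,get_calibration
from scipy.spatial.transform import Rotation as R
def cast(uv,z,name="top",pose=None):
    """pixels -> world points on plane z"""
    uv=np.atleast_2d(np.asarray(uv,float));c=get_calibration(name)
    a=(uv-[c["cx"],c["cy"]])/[c["fx"],c["fy"]]
    if name=="wrist":
        r=np.linalg.norm(a,axis=1,keepdims=True)
        v=np.hstack([a/np.maximum(r,1e-9)*np.sin(r),np.cos(r)])
        T=np.eye(4);T[:3,:3]=R.from_quat(pose["eef_rot"]).as_matrix();T[:3,3]=pose["ee_pos"]
        T=T@c["T_tool_cam"];o=T[:3,3];v=v@T[:3,:3].T
    else:
        M=R.from_rotvec(c["rvec"]).as_matrix();o=-M.T@c["tvec"]
        v=np.hstack([a,np.ones((len(a),1))])@M
    return o+v*((z-o[2])/v[:,2:])
def rect(P):
    """min-area rect of world pts: centre, long, short, angle of long axis"""
    (c,s,_)=r=cv2.minAreaRect((P[:,:2]*1000).astype(np.float32));b=cv2.boxPoints(r)
    e=[b[1]-b[0],b[2]-b[1]];l=max(e,key=np.linalg.norm)
    return np.round(c,1),np.round(sorted(s)[::-1],1),round(np.degrees(np.arctan2(l[1],l[0]))%180,1)
def blobs(m,z,name="top",pose=None,amin=60):
    out=[]
    m=cv2.morphologyEx(m.astype(np.uint8),cv2.MORPH_OPEN,np.ones((2,2)))
    for c in cv2.findContours(m,cv2.RETR_EXTERNAL,cv2.CHAIN_APPROX_NONE)[0]:
        if cv2.contourArea(c)>amin: out.append((np.round(c[:,0].mean(0)),)+rect(cast(c[:,0],z,name,pose)))
    return out
def todelta(st,p,):
    """world target TCP -> tool-axis translation fraction"""
    return np.round(R.from_quat(st["eef_rot"]).inv().apply(np.array(p)-st["ee_pos"])/.2,3)
E
python3 - <<'E'
from h import *
f=np.load("pics/top0.npz");im,d=f["im"],f["d"]
h,s,v=cv2.split(cv2.cvtColor(im,cv2.COLOR_RGB2HSV))
print("blue");[print(b) for b in blobs((h>100)&(h<125)&(s>80),.004,amin=300)]
print("brass");[print(b) for b in blobs((h>18)&(h<30)&(s>180)&(v>150),.048)]
pile=np.zeros(h.shape,bool);pile[185:250,320:395]=1
print("black");[print(b) for b in blobs(pile&(v<70),.048)]
print("red");[print(b) for b in blobs(((h<6)|(h>174))&(s>150)&pile,.026)]
print("green");[print(b) for b in blobs((h>40)&(h<85)&(s>80),.004)]
for n,(u,w) in dict(brass=(355,202),black=(358,230),tin=(351,168),felt=(345,240),red=(338,217)).items():
    print(n,d[w,u],cast((u,w),.04).round(3))
st=monitor.state();print(R.from_quat(st["eef_rot"]).as_matrix().round(3))
E
```

```text
blue
(array([296., 221.]), array([ 500.9, -180.7]), array([137.1,  97.4]), np.float32(2.0))
(array([172., 221.]), array([523.3, 168.4]), array([136.9,  96.1]), np.float32(4.9))
(array([110., 214.]), array([554.4, 343.7]), array([137.1,  93.7]), np.float32(0.2))
(array([233., 207.]), array([554.6,  -5.4]), array([136.7,  97.5]), np.float32(176.5))
brass
(array([353., 203.]), array([ 535.7, -345.1]), array([97.1, 49.3]), np.float32(95.4))
(array([407., 192.]), array([ 555.7, -492.6]), array([70.8, 38.5]), np.float32(67.1))
(array([227., 171.]), array([646.2,   4.2]), array([45.1, 20.3]), np.float32(86.3))
black
red
(array([339., 220.]), array([ 491.6, -308.9]), array([96.1, 51.7]), np.float32(5.3))
green
(array([290., 145.]), array([ 728.3, -182.4]), array([71.1, 40. ]), np.float32(132.1))
brass 1.3558513 [[ 0.538 -0.346  0.04 ]]
black 1.3459167 [[ 0.459 -0.346  0.04 ]]
tin 1.4088231 [[ 0.636 -0.345  0.04 ]]
felt 1.3462986 [[ 0.434 -0.308  0.04 ]]
red 1.3783835 [[ 0.499 -0.295  0.04 ]]
[[ 0.968 -0.001  0.249]
 [-0.249 -0.002  0.968]
 [-0.    -1.    -0.002]]
```

Call:
apply_moves(deltas=[{"translation": [0.4, 0, -0.3]}, {"translation": [0.7, 0, -0.6]}, {"translation": [1, 0, -0.875]}, {"translation": [1, 0, -0.875]}, {"translation": [1, 0, -0.875]}], hand=66, squeeze=25)

```text
$.deltas[0]: bad value
```

Call:
apply_moves(deltas=[{"translation": [0.4, 0, -0.3]}, {"translation": [0.7, 0, -0.6]}, {"translation": [1, 0, -0.875]}, {"translation": [1, 0, -0.875]}])

```text
$.deltas[0]: bad value
```

Call:
apply_moves(deltas=[{"translation": [0.3, 0, -0.3]}, {"translation": [0.6, 0, -0.6]}, {"translation": [0.8, 0, -0.875]}, {"translation": [0.8, 0, -0.875]}])

```text
$.deltas[0]: bad value
```

Call:
apply_moves(deltas=[{"translation": [0.1, 0, -0.3]}, {"translation": [0.2, 0, -0.6]}, {"translation": [0.2, 0, -0.875]}, {"translation": [0.2, 0, -0.875]}])

```text
$.deltas[0]: bad value
```

Call:
apply_moves(deltas=[{"translation": [0, 0, -0.3], "twist": 0.05}, {"translation": [0, 0, -0.6], "twist": 0.11}, {"translation": [0, 0, -0.875], "twist": 0.17}, {"translation": [0, 0, -0.875], "twist": 0.23}, {"translation": [0, 0, -0.875], "twist": 0.29}, {"translation": [0, 0, -0.875], "twist": 0.35}, {"translation": [0, 0, -0.875], "twist": 0.39}, {"translation": [0, 0, -0.875], "twist": 0.39}, {"translation": [0, 0, -0.875], "twist": 0.39}])

```text
clock: 1.23
ee_pos: [0.1243, 0.4834, 0.2376]
eef_rot: [0.524, -0.475, 0.476, -0.523]
contact_force: [1.1, -0.2, -0.2]
opening: 0.999
```

Call:
apply_moves(deltas=[{"translation": [0.3, 0, 0.3], "twist": 0}, {"translation": [0.6, 0, 0.6], "twist": 0}, {"translation": [0.863, 0, 0.8], "twist": 0}, {"translation": [0.863, 0, 0.8], "twist": 0}, {"translation": [0.863, 0, 0.8], "twist": 0}], hand=66, squeeze=25)

```text
clock: 1.85
ee_pos: [0.3019, 0.325, 0.2379]
eef_rot: [0.523, -0.476, 0.477, -0.522]
contact_force: [-0.4, 1.0, 0.0]
opening: 0.748
```

Call:
apply_moves(deltas=[{"translation": [0.3, 0, 0.3], "twist": 0}, {"translation": [0.6, 0, 0.6], "twist": 0}, {"translation": [0.863, 0, 0.6], "twist": 0}, {"translation": [0.863, 0, 0.6], "twist": 0}, {"translation": [0.863, 0, 0.6], "twist": 0}])

```text
clock: 2.48
ee_pos: [0.4377, 0.1638, 0.2382]
eef_rot: [0.523, -0.477, 0.477, -0.521]
contact_force: [0.5, 0.0, 0.8]
opening: 0.751
```

Call:
apply_moves(deltas=[{"translation": [0.3, 0, 0.1], "twist": 0}, {"translation": [0.6, 0, 0.2], "twist": 0}, {"translation": [0.863, 0, 0.26], "twist": 0}, {"translation": [0.863, 0, 0.26], "twist": 0}, {"translation": [0.863, 0, 0.26], "twist": 0}])

```text
clock: 3.1
ee_pos: [0.5047, -0.0015, 0.2382]
eef_rot: [0.523, -0.477, 0.476, -0.522]
contact_force: [0.4, -0.6, 0.8]
opening: 0.747
```

Call:
apply_moves(deltas=[{"translation": [0.3, 0, 0], "twist": 0}, {"translation": [0.6, 0, 0], "twist": 0}, {"translation": [0.863, 0, 0], "twist": 0}, {"translation": [0.863, 0, 0], "twist": 0}, {"translation": [0.863, 0, 0], "twist": 0}])

```text
clock: 3.72
ee_pos: [0.5205, -0.1711, 0.2382]
eef_rot: [0.523, -0.477, 0.476, -0.522]
contact_force: [-0.6, 0.8, 0.6]
opening: 0.749
```

Call:
apply_moves(deltas=[{"translation": [0.3, 0, 0], "twist": 0}, {"translation": [0.6, 0, 0], "twist": 0}, {"translation": [0.863, 0, 0], "twist": 0}, {"translation": [0.863, 0, 0], "twist": 0}, {"translation": [0.863, 0, 0], "twist": 0}, {"translation": [0.863, 0, 0], "twist": 0}])

```text
clock: 4.47
ee_pos: [0.5369, -0.3405, 0.2381]
eef_rot: [0.524, -0.476, 0.475, -0.523]
contact_force: [0.4, 0.8, 0.6]
opening: 0.75
```

```bash
python3 - <<'E'
from h import *
st=monitor.state();im,d=get_image("wrist");np.savez("pics/w1.npz",im=im,d=d,**{k:st[k] for k in("ee_pos","eef_rot")})
cv2.imwrite("pics/w1.png",im[...,::-1])
h,s,v=cv2.split(cv2.cvtColor(im,cv2.COLOR_RGB2HSV))
for n,m,z in(("brass",(h>18)&(h<30)&(s>180)&(v>130),.048),("black",v<60,.048),("red",((h<6)|(h>174))&(s>150),.026)):
    for b in blobs(m,z,"wrist",st,400): print(n,*b)
z=R.from_quat(st["eef_rot"]).as_matrix()[:,2];print(st["ee_pos"],np.degrees(np.arctan2(z[1],z[0])),z)
E
```

```text
brass [257. 171.] [ 540.8 -342.1] [93.8 49.8] 95.8
black [457. 368.] [1041.5 -712.8] [237.8 123.1] 164.0
black [187. 370.] [ 374.4 -735.7] [736.3 153.5] 15.6
black [388. 280.] [ 745.8 -487.5] [142.8 122.7] 60.9
black [341. 250.] [ 670.7 -427.2] [94.3 61.6] 4.4
black [174. 248.] [ 438.5 -448.1] [63.7 62.9] 4.5
black [468. 272.] [ 946.4 -483.6] [349.5 166.5] 133.4
black [ 78. 282.] [ 225.5 -559.8] [395.7 228.7] 5.9
black [195. 174.] [ 476.1 -354.3] [100.5  75.8] 93.6
black [497. 159.] [ 890.  -285.7] [159.8  88.3] 108.3
black [491.  12.] [860.8 -65.6] [92.5 43.2] 22.6
red [437. 132.] [ 787.2 -263.5] [96.  26.5] 1.0
red [225. 129.] [ 497.6 -306.6] [92.4 49. ] 5.0
red [316.  27.] [ 596.7 -159.5] [58.7 36.5] 91.1
[ 0.53690346 -0.3405434   0.23814312] 5.488119194448674 [ 0.99541392  0.09563914 -0.00206866]
```

View pics/w1.png

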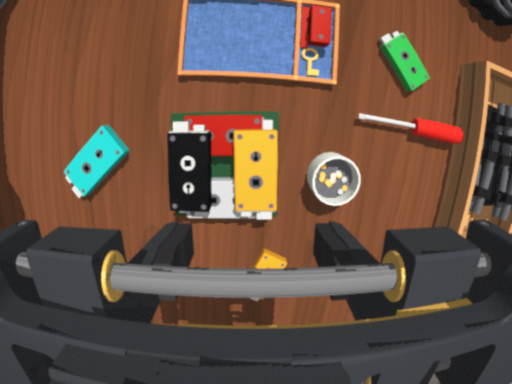

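The wrist view shows the upper layer as black (190,172) and brass (256,170), red at (225,125) and steel at (215,200) below, and the tin clear at (334,180). The big yellow lock with its bolt at the lower end is the right target; the small yellow one is at (270,260). The wrist places everything about 5 mm in x from the top camera, so I'll split the difference and let the grasp show the bias.

Call:
apply_moves(deltas=[{"translation": [0.014, 0.25, 0.014], "twist": 0}, {"translation": [0.014, 0.5, 0.014], "twist": 0}, {"translation": [0.014, 0.7, 0.014], "twist": 0}, {"translation": [0.014, 0.8, 0.014], "twist": 0}, {"translation": [0.014, 0.87, 0.014], "twist": 0}, {"translation": [0.014, 0.89, 0.014], "twist": 0}, {"translation": [0.014, 0.89, 0.014], "twist": 0}], hand=64)

```text
clock: 5.4
ee_pos: [0.5404, -0.3437, 0.0615]
eef_rot: [0.524, -0.475, 0.476, -0.523]
contact_force: [0.4, -0.4, -0.1]
opening: 0.723
```

Call:
apply_moves(deltas=[{"translation": [0, 0.06, 0], "twist": 0}, {"translation": [0, 0.12, 0], "twist": 0}, {"translation": [0, 0.168, 0], "twist": 0}, {"translation": [0, 0.168, 0], "twist": 0}, {"translation": [0, 0.168, 0], "twist": 0}])

```text
clock: 6.02
ee_pos: [0.5404, -0.3438, 0.0277]
eef_rot: [0.524, -0.476, 0.475, -0.523]
contact_force: [-0.3, 1.4, 0.3]
opening: 0.729
```

Call:
apply_moves(deltas=[{"translation": [0, 0, 0], "twist": 0}, {"translation": [0, 0, 0], "twist": 0}, {"translation": [0, 0, 0], "twist": 0}, {"translation": [0, 0, 0], "twist": 0}], hand=40, squeeze=30)

```text
clock: 6.52
ee_pos: [0.5404, -0.3439, 0.0282]
eef_rot: [0.524, -0.475, 0.476, -0.523]
contact_force: [-1.8, -0.8, 3.7]
opening: 0.562
```

Call:
apply_moves(deltas=[{"translation": [0, -0.05, 0], "twist": 0}, {"translation": [0, -0.15, 0], "twist": 0}, {"translation": [0, -0.35, 0], "twist": 0}, {"translation": [0, -0.6, 0], "twist": 0}, {"translation": [0, -0.75, 0], "twist": 0}, {"translation": [0, -0.75, 0], "twist": 0}])

```text
clock: 7.28
ee_pos: [0.5428, -0.3452, 0.183]
eef_rot: [-0.523, 0.472, -0.478, 0.524]
contact_force: [0.1, -0.3, -4.1]
opening: 0.565
```

```bash
python3 - <<'E'
from h import *
st=monitor.state();print(st["ee_pos"],st["opening"]*88.1,st["contact_force"])
im,d=get_image("wrist");cv2.imwrite("pics/w2.png",im[...,::-1])
h,s,v=cv2.split(cv2.cvtColor(im,cv2.COLOR_RGB2HSV))
for b in blobs((h>18)&(h<30)&(s>180)&(v>130),st["ee_pos"][2]+.020,"wrist",st,400):print("brass",*b)
for b in blobs(((h<6)|(h>174))&(s>150),.026,"wrist",st,400):print("red",*b)
for b in blobs((h>100)&(h<125)&(s>80),.004,"wrist",st,400):print("blue",*b)
it,d=get_image("top");cv2.imwrite("pics/t2.png",it[...,::-1])
h,s,v=cv2.split(cv2.cvtColor(it,cv2.COLOR_RGB2HSV))
for b in blobs((h>18)&(h<30)&(s>180)&(v>130),st["ee_pos"][2]+.020,"top",st):print("brass top",*b)
E
```

```text
[ 0.54276648 -0.34524388  0.18302086] 49.796049029201654 [ 0.12696227 -0.26627756 -4.13765853]
brass [250. 302.] [ 543.6 -373.6] [42.4  6. ] 5.9
brass [254. 208.] [ 541.4 -323.8] [56.3 48.2] 95.5
red [455. 130.] [ 786.3 -263.3] [96.4 25.7] 0.2
red [213. 126.] [ 497.1 -303.9] [93.1 43.6] 5.3
red [320.  15.] [ 597.2 -168.5] [40.7 37.8] 94.5
blue [329.  47.] [ 612.5 -195.7] [48.  25.4] 94.2
blue [233.  29.] [ 504.8 -186.4] [139.3  74.3] 2.3
brass top [404. 190.] [ 525.6 -434.6] [34.  31.3] 157.1
brass top [227. 171.] [603.4  -2.9] [39.9 17.9] 86.3
```

View pics/w2.png

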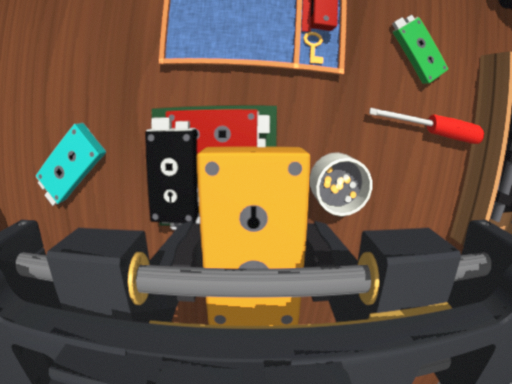

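The brass lock is held level with its far edge at (255,150). The black lock stays put at (172,175). The grasp confirms the wrist camera is accurate and the top camera is biased by about (-5,-3) mm.

Call:
apply_moves(deltas=[{"translation": [-0.2, 0, 0.03], "twist": 0}, {"translation": [-0.5, 0, 0.07], "twist": 0}, {"translation": [-0.8, 0, 0.12], "twist": 0}, {"translation": [-0.85, 0, 0.12], "twist": 0}, {"translation": [-0.85, 0, 0.12], "twist": 0}])

```text
clock: 8.0
ee_pos: [0.5466, -0.1711, 0.1758]
eef_rot: [0.525, -0.476, 0.474, -0.523]
contact_force: [0.3, -0.8, -4.5]
opening: 0.567
```

Call:
apply_moves(deltas=[{"translation": [-0.2, 0, 0.03], "twist": 0.05}, {"translation": [-0.5, 0, 0.07], "twist": 0.11}, {"translation": [-0.8, 0, 0.12], "twist": 0.17}, {"translation": [-0.85, 0, 0.12], "twist": 0.23}, {"translation": [-0.85, 0, 0.12], "twist": 0.29}, {"translation": [-0.85, 0, 0.12], "twist": 0.35}, {"translation": [-0.85, 0, 0.12], "twist": 0.41}, {"translation": [-0.85, 0, 0.12], "twist": 0.47}, {"translation": [-0.85, 0, 0.12], "twist": 0.52}, {"translation": [-0.85, 0, 0.12], "twist": 0.55}])

```text
clock: 9.25
ee_pos: [0.554, -0.0016, 0.1749]
eef_rot: [-0.021, -0.706, 0.707, 0.025]
contact_force: [0.3, 0.2, -5.0]
opening: 0.568
```

```bash
cat > chk.py <<'E'
from h import *
import sys
st=monitor.state();M=R.from_quat(st["eef_rot"]).as_matrix()
print("tcp",(st["ee_pos"]*1000).round(1),"jaw",np.degrees(np.arctan2(M[1,2],M[0,2])).round(1),"tilt",np.degrees(np.arccos(-M[2,1])).round(2),"open",round(st["opening"]*88.1,1),st["contact_force"].round(1))
im,d=get_image("wrist");cv2.imwrite(f"pics/{sys.argv[1]}.png",im[...,::-1])
h,s,v=cv2.split(cv2.cvtColor(im,cv2.COLOR_RGB2HSV))
for b in blobs((h>100)&(h<125)&(s>80),.004,"wrist",st,400):print("blue",*b)
for b in blobs((h>9)&(h<19)&(s>130)&(v>150),.012,"wrist",st,100):print("wood",*b)
E
python3 chk.py w3
```

```text
tcp [554.   -1.6 174.9] jaw -93.7 tilt 0.29 open 50.1 [ 0.3  0.2 -5. ]
blue [399. 190.] [ 516.8 -177.9] [105.4  95.4] 2.0
blue [118. 199.] [523.4 173.6] [138.4  93.8] 5.3
blue [ 14. 187.] [559.4 353.4] [128.   90.9] 0.5
blue [394. 115.] [ 606.8 -174.8] [95.3 29.2] 93.5
blue [253. 127.] [603.   -4.5] [98.4 42.4] 86.3
blue [ 97. 116.] [630.1 182.3] [92.4 25.7] 95.2
blue [257.  67.] [662.4  -8.4] [97.2 25.4] 85.7
wood [358. 244.] [ 460.5 -121.8] [38.2  8.6] 178.6
wood [255. 209.] [515.3   0.7] [114.7  34.2] 87.9
wood [ 83. 170.] [551.7 184.1] [106.6 105.2] 87.7
wood [405. 124.] [ 590.8 -172. ] [117.1  75. ] 92.1
wood [ 25. 161.] [579.8 317.5] [202.6  51.9] 0.5
wood [123. 150.] [558.5 175.3] [183.4 112.8] 5.0
wood [250. 101.] [628.3  -5. ] [114.3 107.1] 86.2
wood [33. 18.] [782.4 264.4] [55.6 11.1] 2.7
```

View pics/w3.png

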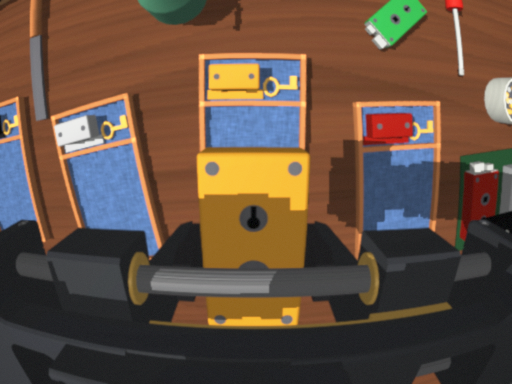

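The brass lock is above its tray, with the brass keep ahead at (232,78), and the lock edges run parallel to the tray walls. Lowering now.

Call:
apply_moves(deltas=[{"translation": [0, 0.2, 0], "twist": 0}, {"translation": [0, 0.45, 0], "twist": 0}, {"translation": [0, 0.65, 0], "twist": 0}, {"translation": [0, 0.72, 0], "twist": 0}, {"translation": [0, 0.74, 0], "twist": 0}, {"translation": [0, 0.74, 0], "twist": 0}])

```text
clock: 10.05
ee_pos: [0.5547, -0.002, 0.0282]
eef_rot: [-0.023, -0.706, 0.707, 0.025]
contact_force: [-0.3, -0.0, -4.9]
opening: 0.565
```

Call:
apply_moves(deltas=[{"translation": [0, 0.04, 0], "twist": 0}, {"translation": [0, 0.07, 0], "twist": 0}, {"translation": [0, 0.09, 0], "twist": 0}, {"translation": [0, 0.1, 0], "twist": 0}, {"translation": [0, 0.108, 0], "twist": 0}, {"translation": [0, 0.108, 0], "twist": 0}])

```text
clock: 10.8
ee_pos: [0.5546, -0.002, 0.0066]
eef_rot: [-0.023, -0.706, 0.707, 0.025]
contact_force: [0.4, 0.8, -4.7]
opening: 0.56
```

Call:
apply_moves(deltas=[{"translation": [0, 0.005, 0], "twist": 0}, {"translation": [0, 0.01, 0], "twist": 0}, {"translation": [0, 0.01, 0], "twist": 0}])

```text
clock: 11.18
ee_pos: [0.5549, -0.002, 0.0061]
eef_rot: [-0.023, -0.706, 0.707, 0.025]
contact_force: [-5.2, -0.6, 7.6]
opening: 0.563
```

Call:
apply_moves(deltas=[{"translation": [0, 0, 0], "twist": 0}, {"translation": [0, 0, 0], "twist": 0}, {"translation": [0, -0.1, 0], "twist": 0}, {"translation": [0, -0.3, 0], "twist": 0}, {"translation": [0, -0.6, 0], "twist": 0}, {"translation": [0, -0.85, 0], "twist": 0}, {"translation": [0, -0.85, 0], "twist": 0}], hand=58)

```text
clock: 12.05
ee_pos: [0.5595, -0.0021, 0.1821]
eef_rot: [-0.027, -0.706, 0.707, 0.021]
contact_force: [0.1, -0.1, -0.2]
opening: 0.658
```

Call:
apply_moves(deltas=[{"translation": [0.06, 0, 0.3], "twist": 0}, {"translation": [0.13, 0, 0.6], "twist": 0}, {"translation": [0.19, 0, 0.884], "twist": 0}, {"translation": [0.19, 0, 0.884], "twist": 0}, {"translation": [0.19, 0, 0.884], "twist": 0}], hand=64)

```text
clock: 12.68
ee_pos: [0.5091, -0.1756, 0.1807]
eef_rot: [0.027, 0.707, -0.707, -0.022]
contact_force: [0.1, -0.7, -0.6]
opening: 0.724
```

Call:
apply_moves(deltas=[{"translation": [0.06, 0, 0.3], "twist": -0.06}, {"translation": [0.13, 0, 0.6], "twist": -0.12}, {"translation": [0.19, 0, 0.884], "twist": -0.18}, {"translation": [0.19, 0, 0.884], "twist": -0.24}, {"translation": [0.19, 0, 0.884], "twist": -0.3}, {"translation": [0.19, 0, 0.884], "twist": -0.36}, {"translation": [0.19, 0, 0.884], "twist": -0.42}, {"translation": [0.19, 0, 0.884], "twist": -0.48}, {"translation": [0.19, 0, 0.884], "twist": -0.55}, {"translation": [0.19, 0, 0.884], "twist": -0.55}])

```text
clock: 13.92
ee_pos: [0.4602, -0.3473, 0.1796]
eef_rot: [-0.521, 0.474, -0.477, 0.525]
contact_force: [-0.2, -0.4, 0.2]
opening: 0.721
```

```bash
python3 - <<'E'
from h import *
st=monitor.state();M=R.from_quat(st["eef_rot"]).as_matrix()
im,d=get_image("wrist");cv2.imwrite("pics/w4.png",im[...,::-1])
h,s,v=cv2.split(cv2.cvtColor(im,cv2.COLOR_RGB2HSV))
print((st["ee_pos"]*1000).round(1),np.degrees(np.arctan2(M[1,2],M[0,2])))
for b in blobs(v<50,.048,"wrist",st,400):print("black",*b)
for b in blobs(((h<6)|(h>174))&(s>150),.026,"wrist",st,400):print("red",*b)
for b in blobs((s<35)&(v>120),.026,"wrist",st,200):print("steel",*b)
E
```

```text
[ 460.2 -347.3  179.6] 5.422243662661616
black [467. 366.] [ 896.5 -652. ] [167.4 101.9] 162.9
black [ 54. 368.] [ 129.8 -703.1] [216.6  99.3] 27.6
black [383. 285.] [ 628.7 -461.2] [110.9  99.5] 61.3
black [187. 250.] [ 398.5 -425.8] [51.  19.9] 76.2
black [338. 249.] [ 568.1 -408.6] [75.6 48.6] 2.3
black [ 76. 283.] [ 220.  -486.5] [292.3 132. ] 5.1
black [490. 270.] [ 821.9 -461.7] [240.7 100.7] 124.0
black [253. 185.] [ 463.  -352.1] [93.9 53.1] 94.0
red [494. 139.] [ 771.8 -264. ] [79.6 26.3] 1.2
red [298. 137.] [ 497.5 -306.4] [93.5 49.4] 5.8
red [390.  22.] [ 594.5 -159.3] [60.3 40.4] 92.0
steel [253. 282.] [ 473.3 -477.6] [356.8  37.6] 5.1
steel [292. 218.] [ 503.4 -385.2] [96.2 55.2] 5.3
steel [253. 174.] [ 461.1 -344.3] [19.  18.6] 95.3
steel [407. 190.] [ 640.9 -346.9] [84.4 65.1] 161.4
steel [253. 132.] [ 457.5 -298.8] [47.5 15.6] 3.9
```

View pics/w4.png

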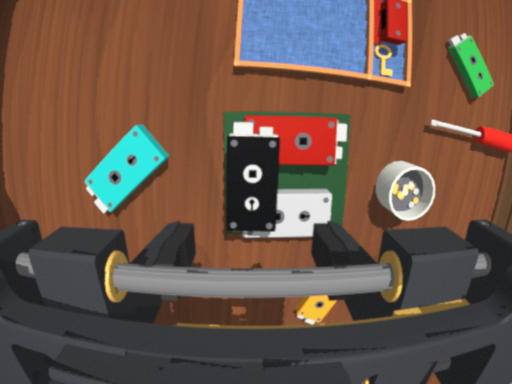

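Black sits at (252,183), with red (300,140) and steel (290,215) undisturbed below.

Call:
apply_moves(deltas=[{"translation": [0.014, 0.2, 0.005], "twist": 0}, {"translation": [0.014, 0.4, 0.005], "twist": 0}, {"translation": [0.014, 0.54, 0.005], "twist": 0}, {"translation": [0.014, 0.59, 0.005], "twist": 0}, {"translation": [0.014, 0.62, 0.005], "twist": 0}, {"translation": [0.014, 0.68, 0.005], "twist": 0}, {"translation": [0.014, 0.73, 0.005], "twist": 0}, {"translation": [0.014, 0.758, 0.005], "twist": 0}, {"translation": [0.014, 0.758, 0.005], "twist": 0}])

```text
clock: 15.1
ee_pos: [0.4621, -0.3497, 0.0276]
eef_rot: [-0.522, 0.474, -0.477, 0.525]
contact_force: [0.6, 0.4, 0.1]
opening: 0.727
```

Call:
apply_moves(deltas=[{"translation": [0, 0, 0], "twist": 0}, {"translation": [0, 0, 0], "twist": 0}, {"translation": [0, 0, 0], "twist": 0}, {"translation": [0, 0, 0], "twist": 0}], hand=40)

```text
clock: 15.6
ee_pos: [0.4619, -0.3499, 0.0278]
eef_rot: [-0.522, 0.474, -0.477, 0.525]
contact_force: [-3.5, -0.9, 1.9]
opening: 0.562
```

Call:
apply_moves(deltas=[{"translation": [0, -0.05, 0], "twist": 0}, {"translation": [0, -0.15, 0], "twist": 0}, {"translation": [0, -0.35, 0], "twist": 0}, {"translation": [0, -0.6, 0], "twist": 0}, {"translation": [0, -0.75, 0], "twist": 0}, {"translation": [0, -0.75, 0], "twist": 0}, {"translation": [0, -0.75, 0], "twist": 0}])

```text
clock: 16.48
ee_pos: [0.4604, -0.3494, 0.1769]
eef_rot: [-0.522, 0.475, -0.476, 0.525]
contact_force: [0.7, -0.4, -5.1]
opening: 0.561
```

Call:
apply_moves(deltas=[{"translation": [-0.2, 0, 0.05], "twist": 0}, {"translation": [-0.5, 0, 0.11], "twist": 0}, {"translation": [-0.8, 0, 0.18], "twist": 0}, {"translation": [-0.858, 0, 0.2], "twist": 0}, {"translation": [-0.858, 0, 0.2], "twist": 0}])

```text
clock: 17.1
ee_pos: [0.4829, -0.1738, 0.1757]
eef_rot: [-0.523, 0.475, -0.475, 0.525]
contact_force: [-0.3, -0.2, -4.0]
opening: 0.562
```

Call:
apply_moves(deltas=[{"translation": [-0.2, 0, 0.05], "twist": 0}, {"translation": [-0.5, 0, 0.11], "twist": 0}, {"translation": [-0.8, 0, 0.18], "twist": 0}, {"translation": [-0.858, 0, 0.2], "twist": 0}, {"translation": [-0.858, 0, 0.2], "twist": 0}])

```text
clock: 17.73
ee_pos: [0.506, 0.0001, 0.1757]
eef_rot: [-0.523, 0.475, -0.474, 0.525]
contact_force: [-0.8, -1.2, -4.2]
opening: 0.565
```

Call:
apply_moves(deltas=[{"translation": [-0.2, 0, 0.05], "twist": 0}, {"translation": [-0.5, 0, 0.11], "twist": 0}, {"translation": [-0.8, 0, 0.18], "twist": 0}, {"translation": [-0.858, 0, 0.2], "twist": 0}, {"translation": [-0.858, 0, 0.2], "twist": 0}])

```text
clock: 18.35
ee_pos: [0.5293, 0.1734, 0.1756]
eef_rot: [-0.524, 0.475, -0.475, 0.524]
contact_force: [-0.6, -0.5, -3.6]
opening: 0.562
```

Call:
apply_moves(deltas=[{"translation": [-0.2, 0, 0.05], "twist": 0.05}, {"translation": [-0.5, 0, 0.11], "twist": 0.11}, {"translation": [-0.8, 0, 0.18], "twist": 0.17}, {"translation": [-0.858, 0, 0.2], "twist": 0.23}, {"translation": [-0.858, 0, 0.2], "twist": 0.29}, {"translation": [-0.858, 0, 0.2], "twist": 0.35}, {"translation": [-0.858, 0, 0.2], "twist": 0.41}, {"translation": [-0.858, 0, 0.2], "twist": 0.47}, {"translation": [-0.858, 0, 0.2], "twist": 0.53}, {"translation": [-0.858, 0, 0.2], "twist": 0.53}])

```text
clock: 19.6
ee_pos: [0.553, 0.3452, 0.1753]
eef_rot: [0.001, -0.707, 0.707, -0.001]
contact_force: [0.0, 0.4, -3.9]
opening: 0.56
```

```bash
python3 chk.py w5
```

```text
tcp [553.  345.2 175.3] jaw -89.8 tilt 0.04 open 49.3 [ 0.   0.4 -3.9]
blue [395. 186.] [535.4 170.4] [113.3  95.1] 4.7
blue [487. 173.] [556.1   7.7] [138.4  59.7] 175.6
blue [247. 126.] [601.3 348.4] [97.9 46.1] 90.9
blue [392. 106.] [627.9 179. ] [94.6 29.1] 95.5
blue [  8. 145.] [591.4 685. ] [167.   55.1] 170.1
blue [244.  72.] [654.6 349.1] [98.5 41. ] 91.6
wood [427. 380.] [159.1   2.2] [77. 24.] 70.3
wood [315. 314.] [368.5 257.6] [51.3 47. ] 90.1
wood [192. 314.] [368.2 430.8] [48.2 46.3] 90.8
wood [453. 241.] [466.   69.5] [59.6 13.9] 58.6
wood [ 49. 225.] [483.8 616. ] [40.5 29.5] 94.3
wood [101.  93.] [649.4 517.3] [107.4  11.4] 89.0
wood [286. 110.] [618.  324.2] [675.9 340. ] 89.0
```

View pics/w5.png

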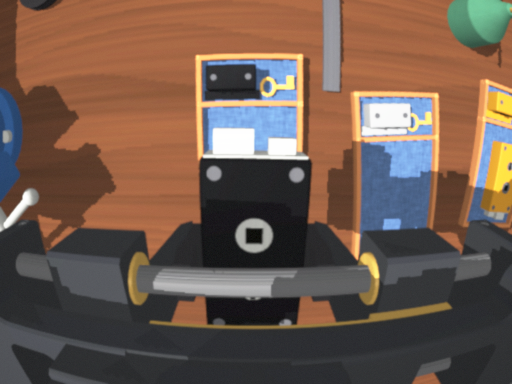

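The black lock is above the black-keep tray (keep at (232,82)) and square to it.

Call:
apply_moves(deltas=[{"translation": [-0.015, 0.2, -0.015], "twist": 0}, {"translation": [-0.015, 0.45, -0.015], "twist": 0}, {"translation": [-0.015, 0.65, -0.015], "twist": 0}, {"translation": [-0.015, 0.73, -0.015], "twist": 0}, {"translation": [-0.015, 0.77, -0.015], "twist": 0}, {"translation": [-0.015, 0.8, -0.015], "twist": 0}, {"translation": [-0.015, 0.825, -0.015], "twist": 0}, {"translation": [-0.015, 0.84, -0.015], "twist": 0}, {"translation": [-0.015, 0.844, -0.015], "twist": 0}, {"translation": [-0.015, 0.844, -0.015], "twist": 0}])

```text
clock: 20.9
ee_pos: [0.556, 0.3488, 0.0069]
eef_rot: [0.002, -0.707, 0.707, -0.002]
contact_force: [0.0, -0.2, -3.3]
opening: 0.57
```

Call:
apply_moves(deltas=[{"translation": [0, 0.004, 0], "twist": 0}, {"translation": [0, 0.006, 0], "twist": 0}, {"translation": [0, 0.006, 0], "twist": 0}])

```text
clock: 21.28
ee_pos: [0.5561, 0.3489, 0.0059]
eef_rot: [0.002, -0.707, 0.707, -0.002]
contact_force: [-0.5, 0.1, -2.9]
opening: 0.566
```

Call:
apply_moves(deltas=[{"translation": [0, 0.003, 0], "twist": 0}, {"translation": [0, 0.007, 0], "twist": 0}, {"translation": [0, 0.007, 0], "twist": 0}])

```text
clock: 21.65
ee_pos: [0.5561, 0.3488, 0.0059]
eef_rot: [0.002, -0.707, 0.707, -0.002]
contact_force: [-3.8, -1.4, 6.2]
opening: 0.565
```

Call:
apply_moves(deltas=[{"translation": [0, 0, 0], "twist": 0}, {"translation": [0, 0, 0], "twist": 0}, {"translation": [0, -0.1, 0], "twist": 0}, {"translation": [0, -0.3, 0], "twist": 0}, {"translation": [0, -0.6, 0], "twist": 0}, {"translation": [0, -0.85, 0], "twist": 0}, {"translation": [0, -0.85, 0], "twist": 0}], hand=58)

```text
clock: 22.52
ee_pos: [0.5599, 0.3511, 0.1842]
eef_rot: [0.002, 0.709, -0.705, 0.006]
contact_force: [-0.3, -0.8, 0.1]
opening: 0.658
```

Call:
apply_moves(deltas=[{"translation": [0.02, 0, 0.3], "twist": 0}, {"translation": [0.04, 0, 0.6], "twist": 0}, {"translation": [0.066, 0, 0.919], "twist": 0}, {"translation": [0.066, 0, 0.919], "twist": 0}, {"translation": [0.066, 0, 0.919], "twist": 0}], hand=64)

```text
clock: 23.15
ee_pos: [0.5475, 0.1672, 0.1827]
eef_rot: [0.003, 0.71, -0.705, 0.005]
contact_force: [0.4, -0.2, -0.2]
opening: 0.726
```

Call:
apply_moves(deltas=[{"translation": [0.02, 0, 0.3], "twist": 0}, {"translation": [0.04, 0, 0.6], "twist": 0}, {"translation": [0.066, 0, 0.919], "twist": 0}, {"translation": [0.066, 0, 0.919], "twist": 0}, {"translation": [0.066, 0, 0.919], "twist": 0}])

```text
clock: 23.78
ee_pos: [0.5354, -0.0156, 0.1812]
eef_rot: [0.003, 0.71, -0.704, 0.005]
contact_force: [0.3, -0.5, -0.1]
opening: 0.728
```

Call:
apply_moves(deltas=[{"translation": [0.02, 0, 0.3], "twist": 0}, {"translation": [0.04, 0, 0.6], "twist": 0}, {"translation": [0.066, 0, 0.919], "twist": 0}, {"translation": [0.066, 0, 0.919], "twist": 0}, {"translation": [0.066, 0, 0.919], "twist": 0}])

```text
clock: 24.4
ee_pos: [0.5237, -0.1977, 0.1793]
eef_rot: [0.002, 0.71, -0.704, 0.006]
contact_force: [0.2, -0.0, -0.3]
opening: 0.729
```

Call:
apply_moves(deltas=[{"translation": [0.02, 0, 0.3], "twist": 0}, {"translation": [0.04, 0, 0.6], "twist": -0.03}, {"translation": [0.066, 0, 0.919], "twist": -0.03}, {"translation": [0.066, 0, 0.919], "twist": -0.03}, {"translation": [0.066, 0, 0.919], "twist": -0.03}, {"translation": [0.066, 0, 0.919], "twist": -0.03}])

```text
clock: 25.15
ee_pos: [0.5122, -0.379, 0.1774]
eef_rot: [-0.032, 0.709, -0.703, 0.04]
contact_force: [-0.2, -0.5, -0.6]
opening: 0.722
```

```bash
python3 - <<'E'
from h import *
st=monitor.state();M=R.from_quat(st["eef_rot"]).as_matrix()
im,d=get_image("wrist");cv2.imwrite("pics/w6.png",im[...,::-1])
h,s,v=cv2.split(cv2.cvtColor(im,cv2.COLOR_RGB2HSV))
print((st["ee_pos"]*1000).round(1),np.degrees(np.arctan2(M[1,2],M[0,2])))
for b in blobs(((h<6)|(h>174))&(s>150),.026,"wrist",st,400):print("red",*b)
for b in blobs((s<35)&(v>120),.026,"wrist",st,200):print("steel",*b)
E
```

```text
[ 512.2 -379.   177.4] -84.12648132322752
red [187. 185.] [ 495.6 -308.3] [93.7 52.2] 5.1
red [72. 90.] [ 596.3 -163.8] [62.7 35.1] 92.8
steel [267. 284.] [ 380.8 -399.8] [339.9  35. ] 96.2
steel [262. 191.] [ 497.3 -388.2] [107.5  50.5] 5.7
steel [176. 136.] [ 548.9 -294. ] [19.4 12.5] 94.0
steel [499. 133.] [ 608.6 -690.8] [72.9 16.7] 63.0
steel [487. 139.] [ 596.3 -682. ] [129.   39.2] 61.4
steel [492.  55.] [ 710.7 -659.9] [100.   32.8] 67.2
steel [235.  51.] [ 641.1 -346.3] [66.5 64. ] 49.2
```

View pics/w6.png

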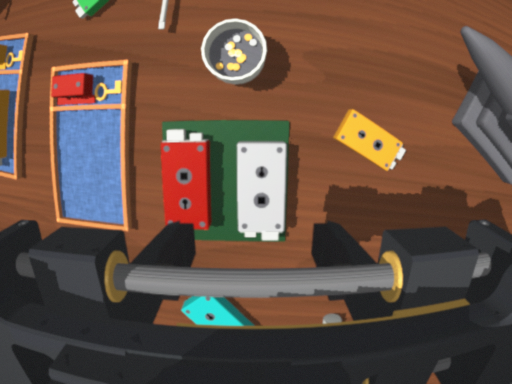

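Red is at (187,183) and steel at (262,190), with its bolt toward the bottom at (262,236). The pad is otherwise clear.

Call:
apply_moves(deltas=[{"translation": [0.052, 0.2, 0.035], "twist": 0}, {"translation": [0.052, 0.45, 0.035], "twist": 0}, {"translation": [0.052, 0.6, 0.035], "twist": 0}, {"translation": [0.052, 0.68, 0.035], "twist": 0}, {"translation": [0.052, 0.74, 0.035], "twist": 0}, {"translation": [0.052, 0.79, 0.035], "twist": 0}, {"translation": [0.052, 0.83, 0.035], "twist": 0}, {"translation": [0.052, 0.855, 0.035], "twist": 0}, {"translation": [0.052, 0.857, 0.035], "twist": 0}, {"translation": [0.052, 0.857, 0.035], "twist": 0}])

```text
clock: 26.45
ee_pos: [0.5046, -0.3859, 0.0063]
eef_rot: [-0.032, 0.709, -0.703, 0.04]
contact_force: [-0.1, 0.5, 0.8]
opening: 0.728
```

Call:
apply_moves(deltas=[{"translation": [0, 0, 0], "twist": 0}, {"translation": [0, 0, 0], "twist": 0}, {"translation": [0, 0, 0], "twist": 0}, {"translation": [0, 0, 0], "twist": 0}], hand=40)

```text
clock: 26.95
ee_pos: [0.5049, -0.3862, 0.0067]
eef_rot: [-0.032, 0.709, -0.703, 0.041]
contact_force: [-0.5, -0.3, 2.1]
opening: 0.564
```

Call:
apply_moves(deltas=[{"translation": [0, -0.05, 0], "twist": 0}, {"translation": [0, -0.15, 0], "twist": 0}, {"translation": [0, -0.35, 0], "twist": 0}, {"translation": [0, -0.6, 0], "twist": 0}, {"translation": [0, -0.8, 0], "twist": 0}, {"translation": [0, -0.8, 0], "twist": 0}, {"translation": [0, -0.8, 0], "twist": 0}])

```text
clock: 27.82
ee_pos: [0.5021, -0.3868, 0.1655]
eef_rot: [-0.032, 0.709, -0.703, 0.04]
contact_force: [-0.8, -0.5, -4.3]
opening: 0.567
```

Call:
apply_moves(deltas=[{"translation": [-0.03, 0, -0.2], "twist": 0}, {"translation": [-0.07, 0, -0.5], "twist": 0}, {"translation": [-0.11, 0, -0.8], "twist": 0}, {"translation": [-0.129, 0, -0.92], "twist": 0}, {"translation": [-0.129, 0, -0.92], "twist": 0}])

```text
clock: 28.45
ee_pos: [0.507, -0.1984, 0.1643]
eef_rot: [-0.035, 0.71, -0.702, 0.039]
contact_force: [0.1, -0.4, -3.6]
opening: 0.563
```

Call:
apply_moves(deltas=[{"translation": [-0.03, 0, -0.2], "twist": 0}, {"translation": [-0.07, 0, -0.5], "twist": 0}, {"translation": [-0.11, 0, -0.8], "twist": 0}, {"translation": [-0.129, 0, -0.92], "twist": 0}, {"translation": [-0.129, 0, -0.92], "twist": 0}])

```text
clock: 29.08
ee_pos: [0.5125, -0.012, 0.1649]
eef_rot: [-0.037, 0.71, -0.702, 0.039]
contact_force: [0.3, -0.5, -3.1]
opening: 0.57
```

Call:
apply_moves(deltas=[{"translation": [-0.03, 0, -0.2], "twist": 0}, {"translation": [-0.07, 0, -0.5], "twist": 0}, {"translation": [-0.11, 0, -0.8], "twist": 0}, {"translation": [-0.129, 0, -0.92], "twist": 0}, {"translation": [-0.129, 0, -0.92], "twist": 0}, {"translation": [-0.129, 0, -0.92], "twist": 0}, {"translation": [-0.129, 0, -0.92], "twist": 0}])

```text
clock: 29.95
ee_pos: [0.5185, 0.172, 0.1667]
eef_rot: [-0.036, 0.71, -0.702, 0.038]
contact_force: [0.3, -1.2, -2.6]
opening: 0.564
```

```bash
python3 chk.py w7
```

```text
tcp [518.5 172.  166.7] jaw -84.0 tilt 0.67 open 49.7 [ 0.3 -1.2 -2.6]
blue [498. 199.] [ 522.8 -181.6] [95.2 88.3] 2.0
blue [257. 130.] [566.7 175.3] [98.3 53.7] 95.5
blue [406. 160.] [555.9  -3.9] [138.8  94.7] 176.2
blue [107. 128.] [554.9 349.4] [139.   94.2] 0.5
blue [262.  64.] [628.4 180.7] [97.1 30.2] 95.6
blue [122.  34.] [659.  338.7] [70.8 31.6] 90.9
wood [488. 161.] [ 567.9 -142.8] [119.2  68. ] 2.4
wood [397. 156.] [559.8  19.1] [90.2  8.8] 176.1
wood [257.  99.] [593.4 178.1] [114.1 111.6] 5.1
wood [417. 113.] [606.7  -3.7] [151.2 117.3] 176.0
wood [108. 106.] [579.9 348.3] [202.6 112. ] 0.5
```

View pics/w7.png

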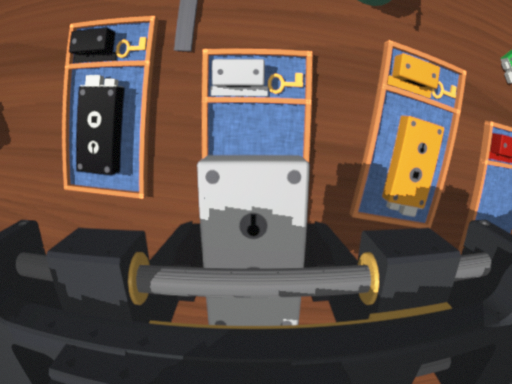

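Brass (415,160) and black (100,130) lie flat in their own bays. Steel is above the steel-keep tray (keep at (237,72)) and aligned with it.

Call:
apply_moves(deltas=[{"translation": [-0.03, 0.2, 0.004], "twist": 0}, {"translation": [-0.03, 0.45, 0.004], "twist": 0}, {"translation": [-0.03, 0.6, 0.004], "twist": 0}, {"translation": [-0.03, 0.68, 0.004], "twist": 0}, {"translation": [-0.03, 0.73, 0.004], "twist": 0}, {"translation": [-0.03, 0.76, 0.004], "twist": 0}, {"translation": [-0.03, 0.785, 0.004], "twist": 0}, {"translation": [-0.03, 0.796, 0.004], "twist": 0}, {"translation": [-0.03, 0.796, 0.004], "twist": 0}])

```text
clock: 31.12
ee_pos: [0.5251, 0.174, 0.008]
eef_rot: [-0.036, 0.71, -0.702, 0.038]
contact_force: [0.1, -0.1, -4.0]
opening: 0.567
```

Call:
apply_moves(deltas=[{"translation": [0, 0.003, 0], "twist": 0}, {"translation": [0, 0.006, 0], "twist": 0}, {"translation": [0, 0.006, 0], "twist": 0}])

```text
clock: 31.5
ee_pos: [0.5254, 0.1741, 0.0071]
eef_rot: [-0.036, 0.71, -0.702, 0.039]
contact_force: [0.0, 0.5, -1.5]
opening: 0.565
```

Call:
apply_moves(deltas=[{"translation": [0, 0.003, 0], "twist": 0}, {"translation": [0, 0.006, 0], "twist": 0}, {"translation": [0, 0.006, 0], "twist": 0}])

```text
clock: 31.88
ee_pos: [0.5253, 0.1741, 0.0068]
eef_rot: [-0.036, 0.71, -0.702, 0.039]
contact_force: [-4.0, -0.6, 5.9]
opening: 0.566
```

Call:
apply_moves(deltas=[{"translation": [0, 0, 0], "twist": 0}, {"translation": [0, 0, 0], "twist": 0}, {"translation": [0, -0.1, 0], "twist": 0}, {"translation": [0, -0.3, 0], "twist": 0}, {"translation": [0, -0.6, 0], "twist": 0}, {"translation": [0, -0.8, 0], "twist": 0}, {"translation": [0, -0.8, 0], "twist": 0}], hand=58)

```text
clock: 32.75
ee_pos: [0.5283, 0.1731, 0.1716]
eef_rot: [-0.033, 0.711, -0.701, 0.042]
contact_force: [-0.7, 0.0, -0.1]
opening: 0.656
```

Call:
apply_moves(deltas=[{"translation": [0.04, 0, 0.3], "twist": 0}, {"translation": [0.09, 0, 0.6], "twist": 0}, {"translation": [0.127, 0, 0.79], "twist": 0}, {"translation": [0.127, 0, 0.79], "twist": 0}, {"translation": [0.127, 0, 0.79], "twist": 0}], hand=64)

```text
clock: 33.38
ee_pos: [0.5191, 0.0137, 0.168]
eef_rot: [-0.033, 0.711, -0.701, 0.041]
contact_force: [-0.6, -0.0, -0.7]
opening: 0.724
```

Call:
apply_moves(deltas=[{"translation": [0.04, 0, 0.3], "twist": 0}, {"translation": [0.09, 0, 0.6], "twist": 0}, {"translation": [0.127, 0, 0.79], "twist": 0}, {"translation": [0.127, 0, 0.79], "twist": 0}, {"translation": [0.127, 0, 0.79], "twist": 0}])

```text
clock: 34.0
ee_pos: [0.5106, -0.1446, 0.165]
eef_rot: [-0.034, 0.712, -0.701, 0.041]
contact_force: [0.2, 0.3, -0.6]
opening: 0.727
```

Call:
apply_moves(deltas=[{"translation": [0.04, 0, 0.3], "twist": 0}, {"translation": [0.09, 0, 0.6], "twist": 0}, {"translation": [0.127, 0, 0.79], "twist": 0}, {"translation": [0.127, 0, 0.79], "twist": 0}, {"translation": [0.127, 0, 0.79], "twist": 0}, {"translation": [0.127, 0, 0.79], "twist": 0}])

```text
clock: 34.75
ee_pos: [0.5025, -0.3024, 0.1622]
eef_rot: [-0.035, 0.712, -0.7, 0.042]
contact_force: [0.5, -0.3, 0.7]
opening: 0.725
```

```bash
python3 - <<'E'
from h import *
st=monitor.state();M=R.from_quat(st["eef_rot"]).as_matrix()
im,d=get_image("wrist");cv2.imwrite("pics/w8.png",im[...,::-1])
h,s,v=cv2.split(cv2.cvtColor(im,cv2.COLOR_RGB2HSV))
print((st["ee_pos"]*1000).round(1),np.degrees(np.arctan2(M[1,2],M[0,2])))
for b in blobs(((h<6)|(h>174))&(s>150),.026,"wrist",st,400):print("red",*b)
E
```

```text
[ 502.5 -302.4  162.2] -83.79068263880215
red [259. 187.] [ 495.3 -307.4] [93.9 49. ] 5.3
red [126.  79.] [ 595.6 -161.5] [59.4 34.5] 92.4
```

Call:
apply_moves(deltas=[{"translation": [0.043, 0.2, 0.022], "twist": 0.005}, {"translation": [0.043, 0.4, 0.022], "twist": 0.005}, {"translation": [0.043, 0.55, 0.022], "twist": 0.005}, {"translation": [0.043, 0.62, 0.022], "twist": 0.005}, {"translation": [0.043, 0.67, 0.022], "twist": 0.005}, {"translation": [0.043, 0.71, 0.022], "twist": 0.005}, {"translation": [0.043, 0.75, 0.022], "twist": 0.005}, {"translation": [0.043, 0.775, 0.022], "twist": 0.005}, {"translation": [0.043, 0.778, 0.022], "twist": 0.005}, {"translation": [0.043, 0.778, 0.022], "twist": 0.005}])

```text
clock: 36.05
ee_pos: [0.496, -0.3055, 0.0068]
eef_rot: [-0.029, 0.712, -0.701, 0.036]
contact_force: [0.4, -0.3, 0.3]
opening: 0.727
```

Call:
apply_moves(deltas=[{"translation": [0, 0, 0], "twist": 0}, {"translation": [0, 0, 0], "twist": 0}, {"translation": [0, 0, 0], "twist": 0}, {"translation": [0, 0, 0], "twist": 0}], hand=40)

```text
clock: 36.55
ee_pos: [0.4963, -0.3058, 0.0072]
eef_rot: [-0.029, 0.712, -0.701, 0.037]
contact_force: [0.1, 0.1, 2.5]
opening: 0.571
```

Call:
apply_moves(deltas=[{"translation": [0, -0.05, 0], "twist": 0}, {"translation": [0, -0.15, 0], "twist": 0}, {"translation": [0, -0.35, 0], "twist": 0}, {"translation": [0, -0.6, 0], "twist": 0}, {"translation": [0, -0.8, 0], "twist": 0}, {"translation": [0, -0.8, 0], "twist": 0}, {"translation": [0, -0.8, 0], "twist": 0}])

```text
clock: 37.42
ee_pos: [0.4937, -0.3076, 0.166]
eef_rot: [-0.029, 0.712, -0.701, 0.036]
contact_force: [0.4, -0.6, -4.4]
opening: 0.563
```

Call:
apply_moves(deltas=[{"translation": [-0.03, 0, -0.15], "twist": 0}, {"translation": [-0.06, 0, -0.35], "twist": 0.01}, {"translation": [-0.1, 0, -0.55], "twist": 0.018}, {"translation": [-0.108, 0, -0.635], "twist": 0.018}, {"translation": [-0.108, 0, -0.635], "twist": 0.018}, {"translation": [-0.108, 0, -0.635], "twist": 0.018}, {"translation": [-0.108, 0, -0.635], "twist": 0.018}])

```text
clock: 38.3
ee_pos: [0.5034, -0.1803, 0.168]
eef_rot: [-0.009, 0.713, -0.701, 0.015]
contact_force: [0.2, 0.8, -4.8]
opening: 0.565
```

```bash
python3 chk.py w9
```

```text
tcp [ 503.4 -180.3  168. ] jaw -88.0 tilt 1.06 open 49.8 [ 0.2  0.8 -4.8]
blue [252. 128.] [ 551.7 -174.5] [98.3 39. ] 92.2
blue [ 18. 152.] [526.  153.6] [138.7  43.9] 5.0
blue [104. 126.] [5.554e+02 3.000e-01] [139.1  93.9] 176.1
blue [256.  72.] [ 606.4 -172.6] [97.6 30.9] 92.2
blue [127.  32.] [661.6 -28.6] [50.4 23.9] 84.2
wood [317. 315.] [ 326.8 -265.2] [38.9 10.2] 88.7
wood [120. 223.] [443.  -15.1] [155.3   7.2] 89.4
wood [319. 199.] [ 481.4 -248.7] [22.6 18.5] 1.7
wood [175. 186.] [490.5 -92.9] [52.7 10. ] 91.9
wood [484. 129.] [ 579.8 -464.1] [40.9 12. ] 154.5
wood [ 23. 158.] [523.7 156.7] [152.1  86.7] 4.2
wood [340.  88.] [ 602.1 -264.1] [58.7  5.9] 90.1
wood [16. 74.] [626.  146.1] [54.9 45.2] 6.8
wood [237.  97.] [ 576.7 -152.1] [155.2 102.5] 92.2
wood [113. 145.] [568.3 -11.1] [234.4 216.8] 0.3
```

View pics/w9.png

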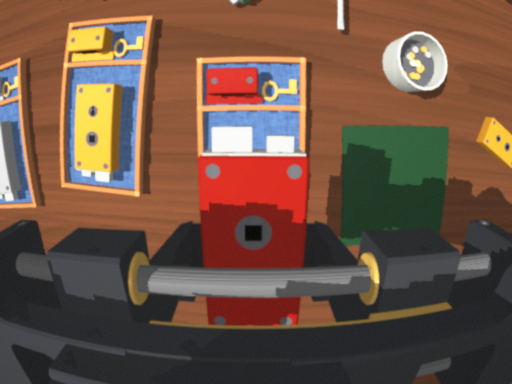

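The red lock is above the red-keep tray (keep at (232,82)) and parallel to it. The tin at (414,62) is undisturbed.

Call:
apply_moves(deltas=[{"translation": [0.02, 0.2, -0.01], "twist": 0}, {"translation": [0.02, 0.45, -0.01], "twist": 0}, {"translation": [0.02, 0.6, -0.01], "twist": 0}, {"translation": [0.02, 0.68, -0.01], "twist": 0}, {"translation": [0.02, 0.73, -0.01], "twist": 0}, {"translation": [0.02, 0.76, -0.01], "twist": 0}, {"translation": [0.02, 0.785, -0.01], "twist": 0}, {"translation": [0.02, 0.8, -0.01], "twist": 0}, {"translation": [0.02, 0.8, -0.01], "twist": 0}])

```text
clock: 39.48
ee_pos: [0.5009, -0.1758, 0.0084]
eef_rot: [-0.009, 0.713, -0.701, 0.016]
contact_force: [0.4, 0.6, -3.9]
opening: 0.565
```

Call:
apply_moves(deltas=[{"translation": [0, 0.003, 0], "twist": 0}, {"translation": [0, 0.006, 0], "twist": 0}, {"translation": [0, 0.006, 0], "twist": 0}])

```text
clock: 39.85
ee_pos: [0.501, -0.1758, 0.0073]
eef_rot: [-0.009, 0.713, -0.701, 0.016]
contact_force: [0.6, 1.3, -3.3]
opening: 0.562
```

Call:
apply_moves(deltas=[{"translation": [0, 0.003, 0], "twist": 0}, {"translation": [0, 0.006, 0], "twist": 0}, {"translation": [0, 0.006, 0], "twist": 0}])

```text
clock: 40.22
ee_pos: [0.501, -0.1758, 0.0072]
eef_rot: [-0.009, 0.713, -0.701, 0.016]
contact_force: [-4.7, 1.2, 6.5]
opening: 0.565
```

Contact. I'll release, rise, and step back so the top camera has a clear view.

Call:
apply_moves(deltas=[{"translation": [0, 0, 0], "twist": 0}, {"translation": [0, 0, 0], "twist": 0}, {"translation": [0, -0.1, 0], "twist": 0}, {"translation": [0, -0.3, 0], "twist": 0}, {"translation": [0, -0.6, 0], "twist": 0}, {"translation": [0, -0.9, 0], "twist": 0}, {"translation": [0, -0.9, 0], "twist": 0}], hand=58)

```text
clock: 41.1
ee_pos: [0.5038, -0.1806, 0.1939]
eef_rot: [-0.005, 0.711, -0.703, 0.02]
contact_force: [-0.3, -0.2, -0.1]
opening: 0.655
```

Call:
apply_moves(deltas=[{"translation": [0, 0, 0.3], "twist": 0}, {"translation": [0, 0, 0.6], "twist": 0}, {"translation": [0, 0, 0.9], "twist": 0}, {"translation": [0, 0, 1], "twist": 0}, {"translation": [0, 0, 1], "twist": 0}, {"translation": [0, 0, 1], "twist": 0}, {"translation": [0, 0, 1], "twist": 0}])

```text
clock: 41.98
ee_pos: [0.511, -0.3787, 0.1917]
eef_rot: [-0.006, 0.711, -0.703, 0.02]
contact_force: [-0.1, 0.2, 0.0]
opening: 0.658
```

```bash
python3 - <<'E'
from h import *
print(monitor.state()["ee_pos"])
im,d=get_image("top");im0=np.load("pics/top0.npz")["im"]
cv2.imwrite("pics/t9.png",cv2.resize(im[120:280,60:400],None,fx=2,fy=2,interpolation=cv2.INTER_CUBIC)[...,::-1])
h,s,v=cv2.split(cv2.cvtColor(im,cv2.COLOR_RGB2HSV))
# whole bay outline from the first picture, locks now, both in the top camera's own frame
T=dict(red=(500.9,-180.7,2),steel=(523.3,168.4,4.9),black=(554.4,343.7,.2),brass=(554.6,-5.4,-3.5))
box=np.zeros(h.shape,bool);box[175:255,80:325]=1
ms=dict(red=((h<6)|(h>174))&(s>150),steel=(s<45)&(v>100),black=v<60,brass=(h>18)&(h<30)&(s>150)&(v>110))
for n,m in ms.items():
    for px,c,sz,a in blobs(m&box,.026,amin=300):
        t=T[n];r=np.radians(t[2]);dv=c-t[:2]
        print(n,px,c,sz,a,"in tray",np.round([dv@[np.cos(r),np.sin(r)],dv@[-np.sin(r),np.cos(r)]],1))
for n,m in(("can",(h>60)&(h<85)&(s>60)),("tin",None)):
    if m is None: 
        print("tin diff",np.abs(im[150:185,330:372].astype(int)-im0[150:185,330:372]).mean())
    else: print("can diff",np.abs(im[118:155,185:230].astype(int)-im0[118:155,185:230]).mean())
E
```

```text
[ 0.51095006 -0.37870134  0.19168143]
red [296. 222.] [ 496.7 -180.1] [96.3 49.6] 1.2 in tray [-4.2  0.7]
steel [172. 223.] [513.  166.1] [110.6  53.1] 6.0 in tray [-10.5  -1.4]
brass [233. 205.] [554.2  -6.5] [91.9 45.2] 176.7 in tray [-0.3 -1.1]
can diff 1.5233233233233234
tin diff 3.8167800453514737
```

View pics/t9.png

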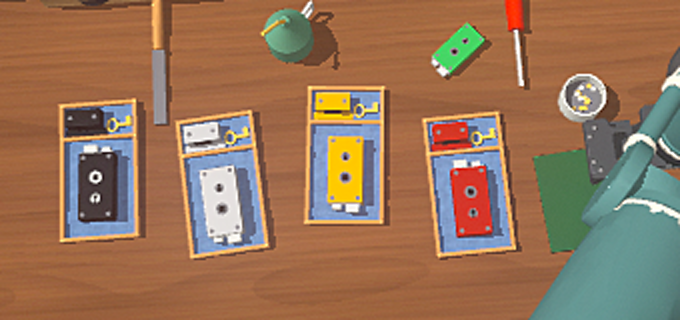

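All four locks lie flat in matching bays: black (97,187), steel (222,203), brass (345,173) and red (472,203). The oil can and tin are in place. Handing in.

```bash
python3 -c "
from cell import workorder;print(workorder.finish_job())"
```

```text
the job is handed in; nothing more can be done
None
```

I took the pile apart from the top (brass, black, steel, red) and lowered each lock to light floor contact in the bay with the matching keep before letting go. I handed the job in at about 42 s, with the arm clear of everything.

**Lock positions:** In the final top view all four locks lie lengthwise in their own bays.

| Lock | Offset along bay (mm) | Offset across bay (mm) | Angle to bay |
|---|---|---|---|
| Red | -4 | +1 | about 1° |
| Steel | about -4.5 (after allowing for the bolt) | -1 | about 1° |
| Brass | 0 | -1 | under 1° |
| Black | not measured | not measured | not measured |

The limits are 23 mm along, 26 mm across and 14°.

**Failed check:** The final colour mask found no black lock. I judged it by eye in the wrist and top views, where it looks centred and square.

**Disagreements:**
- The top camera read about 5 mm off the wrist camera in x, and the grasps agreed with the wrist camera.
- The tool had drifted about 1° in tilt by the last placing. The locks were gripped flat at that tilt, so I left it.

**Oil can and screw tin:** Both look unmoved. The can's part of the picture changed little. The tin's changed slightly more, probably because the arm is close to it.

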